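# Clear a finished test cassette from the incubator

## Task

The test cassette in the bench incubator is finished: slide the incubator's clear cover fully open and leave it open, lift the cassette out, and drop it from just above the rim into the deeper of the two white wire baskets. Leave both baskets, and the jars in the shallow one, where they are.

Things in the scene. Friction and masses are not known exactly. Their poses are not given: they have to be found in the camera images.
- incubator: Low grey bench incubator, fixed, a slab 150 (x) x 300 (y) x 50 mm high; origin at the centre of its underside, z up. In its top, centred at x 0, y -75 mm, is a rectangular pocket 86 (x) x 36 (y) mm, 25 mm deep, that holds the cassette. The cover slides along its y axis.
- cover (a joint): Position in m of the incubator's clear sliding cover, a tunnel 146 (x) x 120 (y) x 46 mm high standing on the slab (so its top is 96 mm above the desk), open at both y ends: 0 = shut, centred over the pocket, 0.13 = fully open against its stop; grows along the incubator's +y. It starts at 0 to 0.025, rubs with about 1.5 N, and stays where it is left.
- cover_grip (a point): Centre of the top of the black grip bar that stands on the middle of the cover: 60 (along the incubator's x) x 14 (along its y) x 35 mm high, its top 131 mm above the desk. Axes as the incubator's. Moves with the cover.
- cassette: The finished test cassette: a white plastic block 80 (x) x 30 (y) x 60 mm high with two grey discs on top, standing upright loosely in the incubator's pocket, its top 85 mm above the desk, so that it stands 35 mm proud of the slab; 0.08 to 0.17 kg. Origin at the centre of its underside, z up; starts aligned with the incubator.
- cassette_mid (a point): The middle of the finished cassette, 30 mm above its underside.
- deep_basket: The deeper white wire basket, 200 (x) x 140 (y) x 90 mm high, wall and floor 4 mm, open on top, loose, 0.7 kg, standing on the desk; origin at the centre of its underside, z up. One earlier cassette (as the finished one) lies flat inside at its +x end, covering about x 25 to 95 mm and 30 mm high; the rest is free. It may be left or right of the shallow one.
- shallow_basket: The shallow white wire basket, 200 (x) x 140 (y) x 40 mm high, loose, with two jars in it; origin at the centre of its underside.
- jar_a: White-capped jar, 44 mm in diameter and 60 mm high, standing in the shallow basket; origin at the centre of its underside.
- jar_b: The other such jar in the shallow basket, of the same size; origin at the centre of its underside.
Things that resemble listed ones, but are neither listed nor needed, are in the scene too. What is shaped like the cassette but pink or turquoise is not meant. Leave any blue or orange look-alike of the deep_basket alone.

How it is judged (in metres and radians):
On the way:
1. the cover is slid fully open while the cassette is still in its pocket (value of joint cover above 0.115 m and distance between cassette_mid and incubator below 0.115 m), for 0.2 s.
At the end, for the whole second after the job is handed in: The finished cassette lies at rest and released in the deep basket (its middle within the walls: 92 mm and 62 mm from the basket's middle along x and y, and below 75 mm above the basket's underside), the basket stands level (within 0.1 rad) and the cover is open by at least 115 of its 130 mm (x of cassette_mid in the frame of deep_basket between -0.092 and 0.092 m and y of cassette_mid in the frame of deep_basket between -0.062 and 0.062 m and z of cassette_mid in the frame of deep_basket between 0 and 0.075 m and value of joint cover above 0.115 m and linear speed of cassette below 0.02 m/s and angle between deep_basket's own z axis and vertical below 0.1 rad and contact force between cassette and the fingers below 0.1 N); the robot touches nothing.
It fails at once if the cassette is dropped from high up or thrown (it falls freely faster than 1.9 m/s) (linear speed of cassette above 1.9 m/s and contact force between cassette and the fingers below 0.1 N).
It fails at once if the deep basket is moved by more than 50 mm (distance of deep_basket from where it was at the start of the episode above 0.05 m).
It fails at once if the shallow basket or a jar in it is moved by more than 50 mm (distance of any of shallow_basket, jar_a, jar_b from where it was at the start of the episode above 0.05 m).
It also fails if it takes over 45 s, if anything falls off the work surface, if the arm or the gripper's body presses on something with over 40 N, if the wrist force passes 120 N, or if a joint passes its speed limit or range.

## Robot

A 6-joint arm with a two-finger parallel gripper is mounted at the origin on the work surface. World frame = base frame: x ahead of the robot, y to its left, z up, the work surface at z = 0. Lengths are in m, angles in degrees, forces in N, time in s.
With the tool pointing down it reaches from about 0.4 to 0.825 m from the base axis. Payload 7 kg.
Tool frame: the origin (TCP) lies at the very end of the fingers, on their centre line; the grasp point (between the pads) lies 19 mm behind it (ctrl.hold_point_z is the distance from the TCP to the grasp point, in m); z points along the fingers, y is the line along which they close (so a half turn about z gives the same grasp; the last joint's range is limited). The gripper opens to 88 mm and grips with 3 to 60 N. Pads are 19 mm wide; open, the fingers measure 130 mm over their backs; the gripper's body (78 mm by 193 mm) begins 47 mm behind the grasp point.
Start: joints at [91.965, 20.546, 0.682, 0, -70.136, -16.507], TCP at [0.169, 0.653, 0.227] pointing down, gripper open.
Joint ranges: [-176.03, 176.03], [-82.01, 121.73], [-58.28, 71.71], [-173.87, 95.51], [-174.79, -0.11], [-173.66, 173.66]. Speed limits (degrees/s): [136.94, 136.94, 172.46, 180, 180, 180].

## Interface

Orientations are given as [roll, pitch, yaw] about the fixed x, y, z axes, in that order (R = Rz(yaw) Ry(pitch) Rx(roll)).
In Python, from plant import sensors, viewer, workorder, ctrl gives the robot as it stands.
- The arm moves only by the shell command python3 -m pendant 'ROWS'. ROWS is JSON, a list of rows, each a list of 3 entries, a list of its own where there are three numbers: the opening, from -1 (shut) to 1 (fully open), so that 0 is half open, then the shift along the tool's x, y, z in m, then the turn, a rotation vector about the tool's x, y, z in degrees. A call has 1 to 10 rows; each row is the pose to reach, as a shift and turn from the pose commanded when the call began, along the tool's axes at that moment; what a row does not reach only later rows make up. A row lasts 1/12 s, in which the tool goes at most 41.7 mm and 7.16 degrees, less where a joint would pass 70% of its speed; a pose out of reach is approached as far as the arm can. A call with a gripper value outside its range is refused whole. The fingers move at their own pace and stop on an object; the grip force is fixed at half the most. Time passes only in rows, so rows that repeat a pose let the fingers close. It gives the time, the measured TCP pose, the force, the opening and the grip force at its end, in the units of the state.
- sensors.get_obs(): the state, without advancing time (a new reading comes with each control period).
- viewer.snapshot(name): name is "scene" or "top"; returns the picture (400x640x3 uint8, red, green, blue); there is no depth.
- viewer.camera_params(name): a dict with "fx", "fy", "cx", "cy" (pixels), "extrinsics" (4x4, takes a point from world to camera coordinates). Camera axes: x right, y up, looking along -z (the intrinsics and any distortion apply to the point x, -y, -z); pixel columns grow to the right and rows downward; lengths in m; the calibration is good to about 2 mm. A picture is of the moment at which its call begins. camera_params takes no time and is no camera call.
- workorder.close_job(): hands the job in; it is judged then, once.
The state is a dict: "clock": time; "joint_pos": joint angles; "qvel": joint speeds; "tau": joint torques, N m; "tool_pos": TCP position; "orientation": TCP orientation; "force": force on the tool from outside, world axes, zero at the start; "moment": the same for the moment, N m; "opening": finger opening in m; "gripper_force": force on a finger pad.
Only numpy, scipy, OpenCV 4.12 (cv2) and the standard library are available. Lean on these libraries where they do the work, as an engineer would, in place of code of your own. Each camera call takes 0.05 s, during which the arm holds its last target. There are 200 camera calls.

## Working session

There is one attempt and no reset: what is moved stays moved. The work goes in short steps, Python scripts to look and compute and a shell command to move; the robot and the scene stay as the last step left them, time stands still between calls to the robot, and variables do not carry over. Pictures are saved under pics/ and viewed, at most 10 in all, crops included, and the job is handed in when it is done.

```bash
mkdir -p pics
python3 - <<'E'
from plant import sensors, viewer, ctrl
import cv2, json
for n in("scene","top"):
    im=viewer.snapshot(n); cv2.imwrite(f"pics/{n}0.png",im[:,:,::-1])
    print(n,viewer.camera_params(n))
print(sensors.get_obs(),ctrl.hold_point_z)
E
```

```text
scene {'fx': 410.37540588650995, 'fy': 410.37540588650995, 'cx': 315.97283945639003, 'cy': 202.64799789458695, 'extrinsics': array([[ 0.55880583,  0.829291  , -0.00353419, -0.10939071],
       [-0.61606414,  0.41797132,  0.66765631,  0.33363105],
       [ 0.55515856, -0.37091295,  0.74446125, -1.6443824 ],
       [ 0.        ,  0.        ,  0.        ,  1.        ]])}
top {'fx': 423.36473779018826, 'fy': 423.36473779018826, 'cx': 322.8797398833277, 'cy': 202.37423922763742, 'extrinsics': array([[ 0.00886527, -0.99991699, -0.00934988, -0.21142862],
       [ 0.99750477,  0.00818819,  0.07012269, -0.53442188],
       [-0.07004031, -0.0099482 ,  0.99749456, -1.41192288],
       [ 0.        ,  0.        ,  0.        ,  1.        ]])}
{'clock': 0.1, 'joint_pos': array([ 9.19647630e+01,  2.05863151e+01,  6.38636329e-01, -1.80294633e-02,
       -7.01357154e+01, -1.65083134e+01]), 'qvel': array([-0.03689226, -0.11085749,  0.13323369,  0.08903598, -0.08581232,
        0.04848372]), 'tau': array([-1.25975836e-03, -5.84165025e+01,  2.93744355e+01,  7.01520368e+00,
        1.01083657e-02, -6.08999835e-05]), 'tool_pos': array([0.16940172, 0.65294049, 0.22572399]), 'orientation': array([ 1.79915227e+02, -7.44791312e-03, -1.45496835e+01]), 'force': array([-0.40126452,  0.40816285, -0.50140708]), 'moment': array([ 0.03889773,  0.01416698, -0.02551561]), 'gripper_force': 0.0, 'opening': 0.08755526327798063} 0.0188
```

View pics/scene0.png

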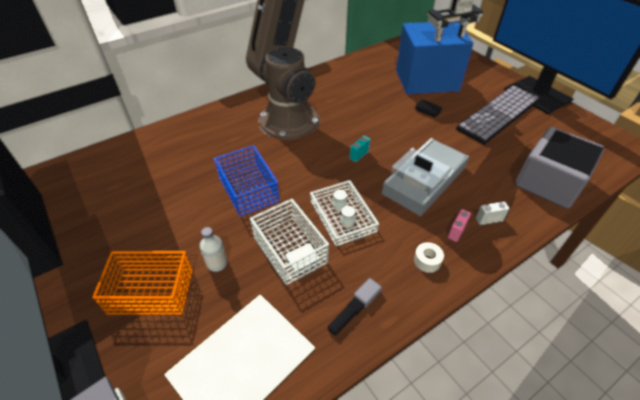

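View pics/top0.png

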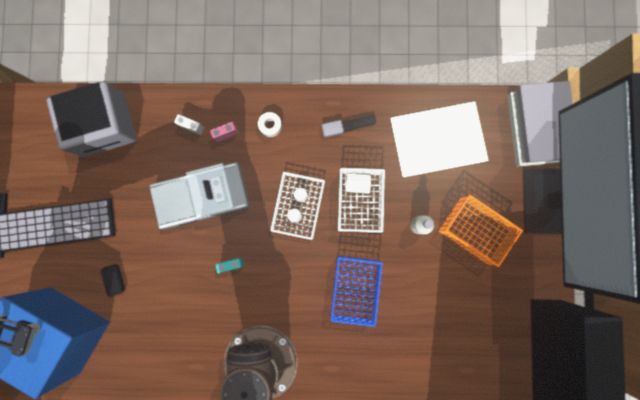

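The scene view shows the robot base at (288,125). The incubator is at (427,175) with its cover at the near-left end, and the white baskets are at (290,240) and (344,212). In the top view the incubator is at (198,196), the white baskets at (361,200) and (298,205), a loose white look-alike cassette at (188,124), a pink one at (223,131) and a turquoise one at (229,266). Next I'll enlarge these.

Run:
```python
import cv2,numpy as np
s=cv2.imread("pics/scene0.png");t=cv2.imread("pics/top0.png")
def c(im,x,y,w,h,k): return cv2.resize(im[y:y+h,x:x+w],None,fx=k,fy=k,interpolation=cv2.INTER_CUBIC)
# incubator: top at (145,155)100x75 k4 ; scene (375,135)100x75
a=np.vstack([c(t,145,155,100,75,4),c(s,375,135,100,75,4)])
b=np.vstack([c(t,265,155,133,100,3),c(s,245,175,133,100,3)])
cv2.imwrite("pics/c1.png",np.hstack([a,b]))
```

```text
(no output)
```

View pics/c1.png

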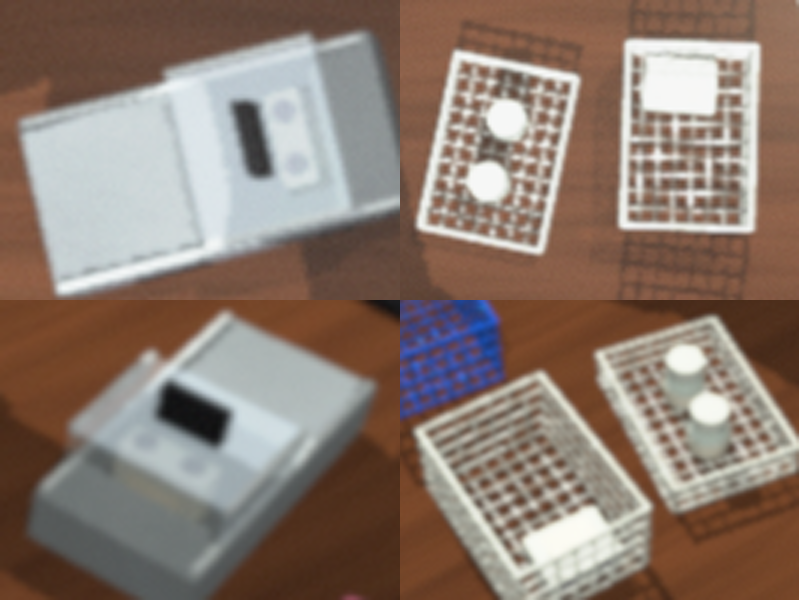

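The top crop resolves the candidates:
- **Baskets:** the one at top (361,200) / scene (290,240) has tall walls and a white cassette lying flat at its +x end, so it is the deep_basket. The one at (298,205) is low and holds two jars, so it is the shallow one. The blue and orange baskets are decoys.
- **Cassettes:** the one meant is under the clear cover, with discs at top (216,183) and (219,196). The loose white one at (188,124) is not in the pocket.

Next I'll triangulate these points.

```bash
cat > h.py <<'E'
import numpy as np
from scipy.optimize import least_squares
from plant import viewer
P={n:viewer.camera_params(n) for n in("scene","top")}
def proj(n,X):
    p=P[n];E=p["extrinsics"];c=E[:3,:3]@np.asarray(X)+E[:3,3]
    return np.array([p["cx"]+p["fx"]*c[0]/-c[2],p["cy"]-p["fy"]*c[1]/-c[2]])
def tri(t,s):
    r=least_squares(lambda X:np.r_[proj("top",X)-t,proj("scene",X)-s],[.6,0,.05]); return r.x,np.abs(r.fun).max()
def plane(n,uv,z):
    return least_squares(lambda q:proj(n,[q[0],q[1],z])-uv,[.6,0]).x
E
python3 - <<'E'
from h import *
np.set_printoptions(precision=4,suppress=True)
for k,t,s in [("disc+x",(216,183),(423.5,176.5)),("disc-x",(219,196.2),(411.5,169.5)),
 ("bar+x-left",(203,180),(433,162)),("bar-x-left",(207,199.5),(417,155)),
 ("slab+x+y",(150,185),(468.7,155.5)),("slab-x+y",(159.2,227.5),(431.2,138.2)),("slab+x-y",(238,163.2),(422.5,203.7)),
 ("d++",(340,168.3),(328.3,243.3)),("d+-",(384.3,169),(286.7,275)),("d--",(383.3,232.3),(251,218.3)),("d-+",(337.7,231.7),(293.3,199))]:
    print(k,*tri(t,s))
print("z-plane:")
for k,n,uv,z in [("disc+","top",(216,183),.085),("disc-","top",(219,196.2),.085),("disc+","scene",(423.5,176.5),.085),("disc-","scene",(411.5,169.5),.085),
 ("s++","top",(150,185),.05),("s-+","top",(159.2,227.5),.05),("s+-","top",(238,163.2),.05),
 ("d++","top",(340,168.3),.09),("d+-","top",(384.3,169),.09),("d--","top",(383.3,232.3),.09),("d-+","top",(337.7,231.7),.09)]: print(k,n,plane(n,uv,z))
E
```

```text
disc+x [0.5935 0.1415 0.0834] 0.8445107622655428
disc-x [0.5502 0.1297 0.0864] 0.7899881710437171
bar+x-left [0.5959 0.168  0.1341] 0.4637221587232716
bar-x-left [0.5364 0.1574 0.1245] 0.8292011607634322
slab+x+y [0.588  0.3671 0.0556] 0.6737109123834557
slab-x+y [0.4468 0.3313 0.0531] 0.18759798513548276
slab+x-y [0.6629 0.0772 0.0584] 0.8532461002506011
d++ [ 0.6424 -0.2608  0.0894] 0.30076179543476655
d+- [ 0.6477 -0.4028  0.0623] 1.6296190403641617
d-- [ 0.4396 -0.3965  0.0861] 1.5754284068117954
d-+ [ 0.44   -0.2521  0.0804] 1.3072168281342442
z-plane:
disc+ top [0.5915 0.1389]
disc- top [0.5487 0.128 ]
disc+ scene [0.5957 0.1427]
disc- scene [0.5504 0.1333]
s++ top [0.5871 0.3678]
s-+ top [0.4464 0.332 ]
s+- top [0.6623 0.0765]
d++ top [ 0.6417 -0.2618]
d+- top [ 0.6405 -0.4044]
d-- top [ 0.4371 -0.4009]
d-+ top [ 0.4378 -0.2557]
```

```bash
cat > rel.py <<'E'
import sys,numpy as np
from scipy.spatial.transform import Rotation as R
from plant import sensors
x,y,z,yaw=map(float,sys.argv[1:5])
o=sensors.get_obs();C=R.from_euler("xyz",o["orientation"],degrees=True)
T=R.from_euler("xyz",[180,0,yaw],degrees=True)
print("t",o["clock"],"shift",np.round(C.inv().apply(np.array([x,y,z])-o["tool_pos"]),4),"turn",np.round((C.inv()*T).as_rotvec(degrees=True),2),
 "pos",np.round(o["tool_pos"],4),"rpy",np.round(o["orientation"],2),"F",np.round(o["force"],1),"open",round(o["opening"],4))
E
python3 rel.py .5675 .156 .227 14.4
```

```text
t 0.1 shift [ 0.5102  0.381  -0.0006] turn [ 8.000e-02  1.000e-02 -2.895e+01] pos [0.1694 0.6529 0.2257] rpy [ 1.7992e+02 -1.0000e-02 -1.4550e+01] F [-0.4  0.4 -0.5] open 0.0876
```

```bash
python3 -m pendant '[[1,[0.255,0.19,0],[0,0,-15]],[1,[0.255,0.19,0],[0,0,-15]],[1,[0.255,0.19,0],[0,0,-15]],[1,[0.255,0.19,0],[0,0,-15]],[1,[0.51,0.381,0],[0,0,-29]],[1,[0.51,0.381,0],[0,0,-29]],[1,[0.51,0.381,0],[0,0,-29]],[1,[0.51,0.381,0],[0,0,-29]],[1,[0.51,0.381,0],[0,0,-29]],[1,[0.51,0.381,0],[0,0,-29]]]'; python3 rel.py .5675 .156 .2 14.4
```

```text
clock: 0.93
tool_pos: [0.4307, 0.3263, 0.2265]
orientation: [-180.0, 0.0, 14.5]
force: [0.1, 0.4, 0.4]
opening: 0.0875
gripper_force: 0.0
t 0.9333 shift [0.0899 0.1991 0.0265] turn [-0.    0.01  0.08] pos [0.4307 0.3263 0.2265] rpy [-1.800e+02  1.000e-02  1.448e+01] F [0.1 0.4 0.4] open 0.0875
```

```bash
python3 -m pendant '[[0.3,[0.09,0.199,0.02],[0,0,0]],[0.3,[0.09,0.199,0.02],[0,0,0]],[0.3,[0.09,0.199,0.02],[0,0,0]],[0.3,[0.09,0.199,0.02],[0,0,0]],[0.3,[0.09,0.199,0.02],[0,0,0]],[0.3,[0.09,0.199,0.02],[0,0,0]],[0.3,[0.09,0.199,0.02],[0,0,0]],[0.3,[0.09,0.199,0.02],[0,0,0]]]'; python3 rel.py .5675 .156 .104 14.4
python3 - <<'E'
from h import *
import cv2
s=viewer.snapshot("scene");t=viewer.snapshot("top")
c=lambda im,x,y:cv2.resize(im[y:y+100,x:x+100,::-1],None,fx=4,fy=4,interpolation=cv2.INTER_CUBIC)
cv2.imwrite("pics/c2.png",np.hstack([c(t,145,135),c(s,375,105)]))
E
```

```text
clock: 1.6
tool_pos: [0.5669, 0.1571, 0.2059]
orientation: [180.0, 0.1, 14.3]
force: [0.8, -0.5, 0.3]
opening: 0.0571
gripper_force: 0.0
t 1.6 shift [0.0004 0.0012 0.1019] turn [ 0.01  0.07 -0.07] pos [0.5669 0.1571 0.2059] rpy [1.7999e+02 7.0000e-02 1.4330e+01] F [ 0.8 -0.5  0.3] open 0.0571
```

View pics/c2.png

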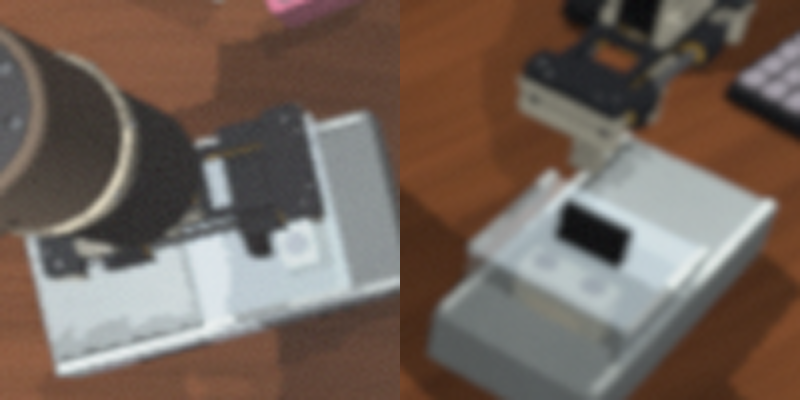

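The gripper hovers above the bar. The finger tip shows at about scene (422,147) and the bar at (433,162), still untouched. I'll check the projection, then go down.

```bash
python3 -c "
from h import *
print(proj('scene',[.567,.157,.206]),proj('top',[.567,.157,.206]))
for y in(.028,-.028): print(proj('scene',[.567-.249*y,.157+.969*y,.206]))"
python3 -m pendant '[[0.3,[0,0.001,0.035],[0,0,0]],[0.3,[0,0.001,0.065],[0,0,0]],[0.3,[0,0.001,0.065],[0,0,0]],[0.3,[0,0.001,0.065],[0,0,0]],[0.3,[0,0.001,0.065],[0,0,0]]]'
python3 - <<'E'
from h import *
import cv2
s=viewer.snapshot("scene");t=viewer.snapshot("top")
c=lambda im,x,y:cv2.resize(im[y:y+75,x:x+75,::-1],None,fx=5,fy=5,interpolation=cv2.INTER_CUBIC)
cv2.imwrite("pics/c3.png",np.hstack([c(t,165,155),c(s,385,120)]))
E
```

```text
[427.97517364 140.32407555] [198.92381326 186.46247533]
[432.84061833 135.88001835]
[422.99863791 144.8696024 ]
clock: 2.12
tool_pos: [0.5678, 0.1582, 0.1433]
orientation: [180.0, -0.1, 14.6]
force: [0.1, 0.8, 0.4]
opening: 0.057
gripper_force: 0.0
```

View pics/c3.png

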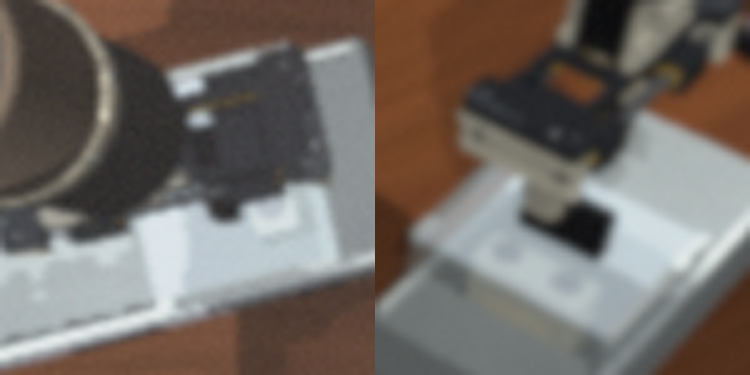

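The front finger (scene ≈(420,163)) is clear of the bar on its −y side, and the bar lies between the fingers. I'll go down and close.

```bash
python3 -m pendant '[[0.3,[0,0,0.02],[0,0,0]],[0.3,[0,0,0.037],[0,0,0]],[0.3,[0,0,0.037],[0,0,0]],[-1,[0,0,0.037],[0,0,0]],[-1,[0,0,0.037],[0,0,0]],[-1,[0,0,0.037],[0,0,0]],[-1,[0,0,0.037],[0,0,0]],[-1,[0,0,0.037],[0,0,0]],[-1,[0,0,0.037],[0,0,0]],[-1,[0,0,0.037],[0,0,0]]]'; python3 rel.py .5675 .156 .104 14.4
```

```text
clock: 3.05
tool_pos: [0.5673, 0.1572, 0.1049]
orientation: [-180.0, -0.0, 14.5]
force: [-0.3, 0.1, 1.5]
opening: 0.0157
gripper_force: 0.7
t 3.05 shift [-0.0001  0.0012  0.0009] turn [-0.02 -0.03  0.06] pos [0.5673 0.1572 0.1049] rpy [-1.7998e+02 -3.0000e-02  1.4460e+01] F [-0.3  0.1  1.5] open 0.0157
```

```bash
python3 -m pendant '[[-1,[0,0,0],[0,0,0]],[-1,[0,-0.015,0],[0,0,0]],[-1,[0,-0.03,0],[0,0,0]],[-1,[0,-0.045,0],[0,0,0]],[-1,[0,-0.06,0],[0,0,0]],[-1,[0,-0.075,0],[0,0,0]],[-1,[0,-0.09,0],[0,0,0]],[-1,[0,-0.098,0],[0,0,0]],[-1,[0,-0.102,0],[0,0,0]],[-1,[0,-0.102,0],[0,0,0]]]'; python3 -m pendant '[[-1,[0,-0.002,0],[0,0,0]],[-1,[0,-0.004,0],[0,0,0]],[-1,[0,-0.004,0],[0,0,0]]]'
```

```text
clock: 3.88
tool_pos: [0.5404, 0.2578, 0.1048]
orientation: [-180.0, 0.0, 14.6]
force: [-5.4, -0.6, 6.9]
opening: 0.014
gripper_force: 30.0
clock: 4.13
tool_pos: [0.5396, 0.2609, 0.1048]
orientation: [180.0, 0.1, 14.5]
force: [-5.0, -1.5, 7.3]
opening: 0.0138
gripper_force: 30.0
```

```bash
python3 -m pendant '[[-1,[0,-0.002,0],[0,0,0]],[-1,[0,-0.004,0],[0,0,0]],[-1,[0,-0.004,0],[0,0,0]]]';python3 -m pendant '[[-1,[0,-0.002,0],[0,0,0]],[-1,[0,-0.003,0],[0,0,0]],[-1,[0,-0.003,0],[0,0,0]]]'
```

```text
clock: 4.38
tool_pos: [0.539, 0.2628, 0.1049]
orientation: [179.8, 0.1, 14.5]
force: [-0.6, -8.7, 7.0]
opening: 0.0142
gripper_force: 30.0
clock: 4.63
tool_pos: [0.5389, 0.2629, 0.1048]
orientation: [179.6, 0.2, 14.5]
force: [6.1, -20.7, 7.3]
opening: 0.0137
gripper_force: 30.0
```

The cover is against its stop (21 N back-force). I'll release and lift.

```bash
python3 -m pendant '[[0.3,[0,0.003,0],[0,0,0]],[0.3,[0,0.003,0],[0,0,0]],[0.3,[0,0.003,0],[0,0,0]],[0.3,[0,0.003,0],[0,0,0]],[0.3,[0,0.003,-0.03],[0,0,0]],[0.3,[0,0.003,-0.06],[0,0,0]],[0.3,[0,0.003,-0.08],[0,0,0]],[0.3,[0,0.003,-0.08],[0,0,0]]]'; python3 rel.py .572 .136 .12 14.5
python3 - <<'E'
from h import *
import cv2
s=viewer.snapshot("scene");t=viewer.snapshot("top")
c=lambda im,x,y:cv2.resize(im[y:y+100,x:x+100,::-1],None,fx=4,fy=4,interpolation=cv2.INTER_CUBIC)
cv2.imwrite("pics/c4.png",np.hstack([c(t,150,135),c(s,375,115)]))
E
```

```text
clock: 5.3
tool_pos: [0.5418, 0.2659, 0.1896]
orientation: [-179.8, -0.4, 14.5]
force: [0.0, 0.4, 0.3]
opening: 0.0563
gripper_force: 0.0
t 5.3 shift [-0.0038  0.1335  0.0692] turn [-0.17 -0.43  0.04] pos [0.5418 0.2659 0.1896] rpy [-179.83   -0.43   14.54] F [0.  0.4 0.3] open 0.0563
```

View pics/c4.png

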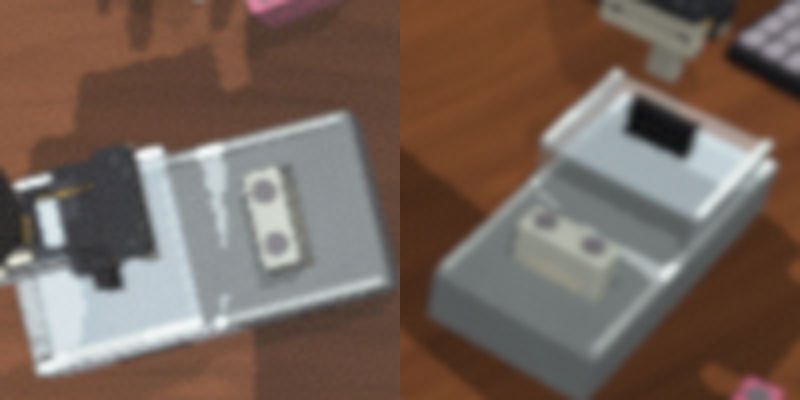

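The cover is fully open and the cassette stands uncovered in its pocket. Its discs, at top (215.8,182.8) and (219.3,196), match the earlier fix. I'll move over it.

```bash
python3 -m pendant '[[0.2,[-0.003,0.04,0],[0,0,0]],[0.2,[-0.003,0.08,0],[0,0,0]],[0.2,[-0.003,0.12,0.02],[0,0,0]],[0.2,[-0.003,0.133,0.05],[0,0,0]],[0.2,[-0.003,0.133,0.07],[0,0,0]],[0.2,[-0.003,0.133,0.07],[0,0,0]],[0.2,[-0.003,0.133,0.07],[0,0,0]],[0.2,[-0.003,0.133,0.07],[0,0,0]]]'; python3 rel.py .572 .136 .056 14.5
python3 - <<'E'
from h import *
import cv2
s=viewer.snapshot("scene");t=viewer.snapshot("top")
c=lambda im,x,y:cv2.resize(im[y:y+75,x:x+75,::-1],None,fx=5,fy=5,interpolation=cv2.INTER_CUBIC)
cv2.imwrite("pics/c5.png",np.hstack([c(t,165,150),c(s,385,120)]))
E
```

```text
clock: 6.07
tool_pos: [0.5705, 0.1348, 0.1151]
orientation: [180.0, -0.0, 14.5]
force: [-1.3, 0.7, 1.0]
opening: 0.0528
gripper_force: 0.0
t 6.0667 shift [ 0.0018 -0.0008  0.0591] turn [ 0.02 -0.02  0.02] pos [0.5705 0.1348 0.1151] rpy [ 1.7998e+02 -2.0000e-02  1.4520e+01] F [-1.3  0.7  1. ] open 0.0528
```

View pics/c5.png

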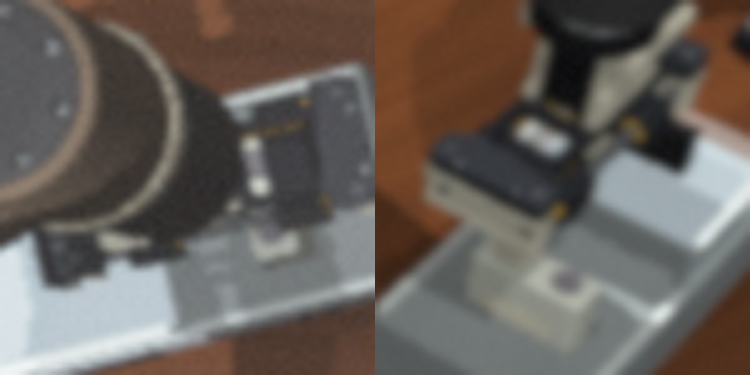

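The front finger hangs in front of the cassette (scene ≈(412,170)) and the cassette lies between the fingers. I'll go down and close.

```bash
python3 -m pendant '[[0.2,[0.001,-0.001,0.02],[0,0,0]],[0.2,[0.001,-0.001,0.04],[0,0,0]],[0.2,[0.001,-0.001,0.059],[0,0,0]],[0.2,[0.001,-0.001,0.059],[0,0,0]],[0.2,[0.001,-0.001,0.059],[0,0,0]],[-1,[0.001,-0.001,0.059],[0,0,0]],[-1,[0.001,-0.001,0.059],[0,0,0]],[-1,[0.001,-0.001,0.059],[0,0,0]],[-1,[0.001,-0.001,0.059],[0,0,0]],[-1,[0.001,-0.001,0.059],[0,0,0]]]'; python3 -m pendant '[[-1,[0,0,0],[0,0,0]],[-1,[0,0,0],[0,0,0]]]'
```

```text
clock: 7.0
tool_pos: [0.5713, 0.1356, 0.0566]
orientation: [-180.0, -0.1, 14.5]
force: [-0.4, 1.0, 3.9]
opening: 0.0297
gripper_force: 29.9
clock: 7.17
tool_pos: [0.5713, 0.1356, 0.0565]
orientation: [-180.0, -0.1, 14.5]
force: [-3.0, 0.5, 7.5]
opening: 0.0297
gripper_force: 29.9
```

```bash
python3 -m pendant '[[-1,[0,0,-0.015],[0,0,0]],[-1,[0,0,-0.03],[0,0,0]],[-1,[0,0,-0.05],[0,0,0]],[-1,[0,0,-0.075],[0,0,0]],[-1,[0,0,-0.1],[0,0,0]],[-1,[0,0,-0.125],[0,0,0]],[-1,[0,0,-0.15],[0,0,0]],[-1,[0,0,-0.15],[0,0,0]],[-1,[0,0,-0.15],[0,0,0]]]'; python3 rel.py .5 -.33 .2 -1
```

```text
clock: 7.92
tool_pos: [0.5712, 0.1355, 0.2069]
orientation: [-179.9, -0.2, 14.4]
force: [-0.6, -0.4, -2.7]
opening: 0.0299
gripper_force: 30.0
t 7.9167 shift [-0.1851  0.433   0.006 ] turn [-0.08 -0.15 15.45] pos [0.5712 0.1355 0.2069] rpy [-1.7994e+02 -1.5000e-01  1.4450e+01] F [-0.6 -0.4 -2.7] open 0.0299
```

```bash
python3 -m pendant '[[-1,[-0.009,0.02,0],[0,0,1]],[-1,[-0.02,0.045,0],[0,0,2]],[-1,[-0.033,0.075,0],[0,0,3]],[-1,[-0.046,0.107,0],[0,0,4]],[-1,[-0.06,0.14,0],[0,0,5]],[-1,[-0.074,0.173,0],[0,0,6]],[-1,[-0.088,0.206,0],[0,0,7.5]],[-1,[-0.102,0.239,0],[0,0,9]],[-1,[-0.114,0.267,0],[0,0,10]],[-1,[-0.12,0.28,0],[0,0,11]]]'; python3 rel.py .5 -.33 .2 -1
```

```text
clock: 8.75
tool_pos: [0.5225, -0.1686, 0.2039]
orientation: [-180.0, 0.2, 3.3]
force: [0.0, 0.8, -1.5]
opening: 0.0303
gripper_force: 30.0
t 8.75 shift [-0.0317  0.1598  0.0039] turn [-0.01  0.18  4.28] pos [ 0.5225 -0.1686  0.2039] rpy [-179.99    0.18    3.28] F [ 0.   0.8 -1.5] open 0.0303
```

```bash
python3 -m pendant '[[-1,[-0.005,0.025,0],[0,0,1]],[-1,[-0.011,0.055,0],[0,0,2]],[-1,[-0.017,0.085,0],[0,0,3]],[-1,[-0.023,0.115,0],[0,0,4]],[-1,[-0.028,0.14,0],[0,0,4]],[-1,[-0.031,0.155,0],[0,0,4.3]],[-1,[-0.032,0.16,0],[0,0,4.3]],[-1,[-0.032,0.16,0.02],[0,0,4.3]],[-1,[-0.032,0.16,0.05],[0,0,4.3]],[-1,[-0.032,0.16,0.05],[0,0,4.3]]]'; python3 rel.py .5 -.33 .1 -1
python3 - <<'E'
from h import *
import cv2
s=viewer.snapshot("scene");t=viewer.snapshot("top")
c=lambda im,x,y:cv2.resize(im[y:y+130,x:x+130,::-1],None,fx=3,fy=3,interpolation=cv2.INTER_CUBIC)
cv2.imwrite("pics/c6.png",np.hstack([c(t,290,135),c(s,225,155)]))
E
```

```text
clock: 9.58
tool_pos: [0.4983, -0.3255, 0.1491]
orientation: [-179.7, 0.5, -0.9]
force: [-1.6, 0.7, -2.8]
opening: 0.0295
gripper_force: 30.0
t 9.5833 shift [0.0022 0.0047 0.0491] turn [-0.27  0.52  0.06] pos [ 0.4983 -0.3255  0.1491] rpy [-179.73    0.52   -0.94] F [-1.6  0.7 -2.8] open 0.0295
```

View pics/c6.png

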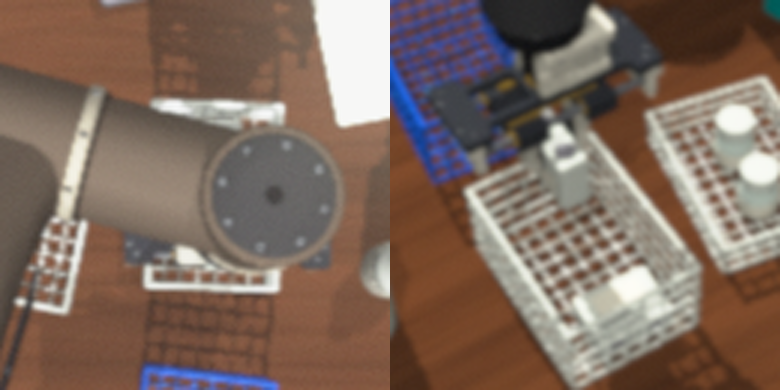

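The cassette (scene ≈(284,212)) is above the free −x half of the deep basket. I'll lower it until its underside is just above the rim, then release.

```bash
python3 -m pendant '[[-1,[0.002,0.003,0.022],[0,0,0]],[-1,[0.002,0.003,0.022],[0,0,0]],[-1,[0.002,0.003,0.022],[0,0,0]],[0.3,[0.002,0.003,0.022],[0,0,0]],[0.3,[0.002,0.003,0.022],[0,0,0]],[0.3,[0.002,0.003,0.022],[0,0,0]],[0.3,[0.002,0.003,0.022],[0,0,0]],[0.3,[0.002,0.003,0.0],[0,0,0]],[0.3,[0.002,0.003,-0.03],[0,0,0]],[0.3,[0.002,0.003,-0.06],[0,0,0]]]'; python3 -m pendant '[[0.3,[0,0.0,-0.02],[0,0,0]],[0.3,[0,-0.04,-0.04],[0,0,0]],[0.3,[0,-0.08,-0.06],[0,0,0]],[0.3,[0,-0.12,-0.06],[0,0,0]],[0.3,[0,-0.16,-0.06],[0,0,0]],[0.3,[0,-0.2,-0.06],[0,0,0]],[0.3,[0,-0.24,-0.06],[0,0,0]],[0.3,[0,-0.24,-0.06],[0,0,0]],[0.3,[0,-0.24,-0.06],[0,0,0]]]'
python3 - <<'E'
from h import *
import cv2
s=viewer.snapshot("scene");t=viewer.snapshot("top")
c=lambda im,x,y,w:cv2.resize(im[y:y+130,x:x+w,::-1],None,fx=2.8,fy=2.8,interpolation=cv2.INTER_CUBIC)
cv2.imwrite("pics/c7.png",np.hstack([c(t,290,145,110),c(s,245,145,170)]))
E
```

```text
clock: 10.52
tool_pos: [0.5035, -0.3304, 0.2164]
orientation: [-180.0, 0.1, -0.8]
force: [1.1, 0.5, 0.5]
opening: 0.0565
gripper_force: 0.0
clock: 11.27
tool_pos: [0.5078, -0.0884, 0.2764]
orientation: [-180.0, -0.1, -0.6]
force: [0.2, -0.5, 0.1]
opening: 0.0571
gripper_force: 0.0
```

View pics/c7.png

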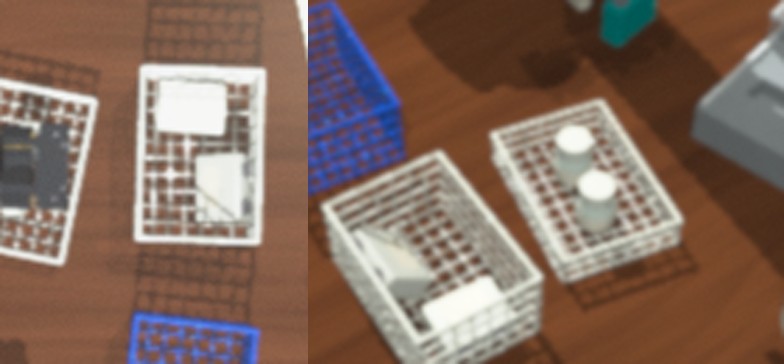

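The cassette is in the deep basket, lying or leaning by its −y wall (top ≈(369,212)). The basket and jars have not moved. One quick check that it is at rest and how far it sits from the basket's middle.

```bash
python3 -m pendant '[[0.3,[0,0,0],[0,0,0]],[0.3,[0,0,0],[0,0,0]],[0.3,[0,0,0],[0,0,0]],[0.3,[0,0,0],[0,0,0]],[0.3,[0,0,0],[0,0,0]],[0.3,[0,0,0],[0,0,0]]]' | head -1
python3 - <<'E'
from h import *
import cv2
a=viewer.snapshot("scene")[195:285,245:340].astype(int)
from time import sleep
b=viewer.snapshot("scene")[195:285,245:340].astype(int)
print(abs(a-b).mean(),abs(a-b).max())
x=cv2.imread("pics/c7.png"); y=cv2.resize(a.astype('uint8')[...,::-1],None,fx=2.8,fy=2.8,interpolation=cv2.INTER_CUBIC)
z=x[140:140+252,308:308+266]; print(abs(z.astype(int)-y).mean())
print(plane("top",(369,212),.035))
E
```

```text
clock: 11.87
0.605925925925926 5Traceback (most recent call last):
  File "<stdin>", line 8, in <module>
ValueError: operands could not be broadcast together with shapes (224,266,3) (252,266,3)
```

```bash
python3 -c "
from h import *
print(plane('top',(369,212),.035))
from plant import workorder
print(workorder.close_job())"
```

```text
[ 0.50415029 -0.36078004]
the job is handed in; nothing more can be done
None
```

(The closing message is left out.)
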